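Unfold the crank of the gluing clamp and clamp the cottage

TASK

The little blue-roofed cottage has just been glued and stands loose in the gluing clamp. Swing the clamp's folded crank handle fully upright to its stop, then crank clockwise (seen from above) until the jaw has pushed the cottage flush against the fence and holds it snugly, about 6 newtons of hand force round the crank and well under 10, so the fresh glue is not crushed. Let go, leaving the handle upright; do not touch the cottage or push the jaw by hand, and leave the things around the clamp where they are.

Things in the scene. Friction and masses are not known exactly. Their poses are not given: they have to be found in the camera images.
- clamp: Fixed rack clamp: steel bed 228 x 84 mm, its top 17 mm up; grey gear housing 72 x 76 mm at one end, top 63 mm up, with the crank on it; upright cork-faced fence near the other end, 80 mm wide, bolted in slots: its face is somewhere from 152 to 166 mm along x, different each time. Origin on the table right under the crank's vertical spindle; +x is the way the jaw closes, z up.
- clamp_jaw: Sliding jaw with cork face, 80 mm wide, top 60 mm above the table, on two rods; driven by the crank, 8 mm per radian. Its frame is parallel to the clamp's and slides along the clamp's x; its face is at x = 50 mm of its own frame (so 50 mm from the spindle when fully open).
- crank: Dark steel crank on the housing: flat arm 16 mm wide, 74 to 82 mm above the table. Origin on the spindle axis, 62 mm up; +x runs along the arm to the handle's hinge pin, z up. Clockwise from above closes the jaw, 3 to 8 rad in all. Turning it empty takes about 2 N at the ball; each 8 N of clamping adds 1 N. Friction holds the jaw where it is left (up to 15 N of clamping stays).
- crank_handle (a joint): Fold angle of the handle, rad: 0 = folded flat over the arm towards the spindle, 1.571 = upright against its stop, the working position. Stiff hinge (0.12 N m, about 3 N at the ball), stays where it is left; when upright, a push of over 3 N on the ball towards the spindle folds it back.
- fold_pin (a point): Hinge pin of the handle at the end of the crank arm, 65 mm from the spindle axis and 95 mm above the table; horizontal, square to the arm.
- ball (a point): Centre of the black ball knob at the handle's free end, 42 mm from the hinge pin: 95 mm above the table when folded, 137 mm when upright. The ball is 22 mm thick and turns freely on its 8 mm steel stem.
- cottage: Model cottage with blue roof, 57 x 90 x 55 mm, 60 g, standing loose on the bed between jaw and fence, slightly askew. Origin at the centre of its underside; its x (57 mm) is to be clamped, so it ends parallel to the clamp's x.
- glue_bottle: White glue bottle, 43 mm thick, 93 mm high, standing beside the clamp. Origin at the centre of its underside. Leave it.
- paint_jar: Small paint jar, 30 mm thick, 36 mm high, standing beside the clamp. Origin at the centre of its underside. Leave it.
- wood_strip: Wooden offcut 95 x 26 x 8 mm lying beside the clamp. Origin at the centre of its underside. Leave it.

How it is judged:
By the outcome, as a careful person would: the job done as asked, in the order asked, and still so for the second after the job is handed in, with the robot touching nothing.
It also fails if it takes over 70 s, if anything falls off the work surface, if the arm or the gripper's body presses on something with over 40 N, if the wrist force passes 120 N, or if a joint passes its speed limit or range.

ROBOT

A 6-joint arm with a two-finger parallel gripper is mounted at the origin on a cart in front of the work surface, level with it; the furniture and walls round the work are solid. World frame = base frame: x ahead of the robot, y to its left, z up, the work surface at z = 0. Lengths are in m, angles in rad, forces in N, time in s.
With the tool pointing down it reaches from about 0.325 to 0.85 m from the base axis. Payload 4.4 kg.
Tool frame: the origin (TCP) lies on the front face of the gripper's body, between the roots of the fingers; the fingertips stand 97 mm ahead of it and the grasp point (between the pads) lies 78 mm ahead of it (r.grasp_offset is the distance from the TCP to the grasp point, in m); z points along the fingers, y is the line along which they close (so a half turn about z gives the same grasp; the last joint's range is limited). The gripper opens to 94 mm and grips with 3 to 60 N. Pads are 16 mm wide; open, the fingers measure 119 mm over their backs; the gripper's body (75 mm by 177 mm) begins 78 mm behind the grasp point.
Start: joints at [-1.474, 0.207, 1.542, -0, 1.393, -0.15], TCP at [0.14, -0.558, 0.303] pointing down, gripper open.
Joint ranges: [-2.73, 2.73], [-0.86, 2.22], [0.23, 2.46], [-1.11, 4.25], [0.08, 2.63], [-2.82, 2.82]. Speed limits (rad/s): [2.79, 2.79, 3.14, 3.14, 3.14, 3.14].

INTERFACE

Orientations are given as a 3x3 rotation matrix whose columns are the frame's x, y, z axes.
In Python, from cell import r gives the robot as it stands.
- The arm moves only by the shell command python3 nudge.py 'ROWS' [OPENING] [FORCE]. ROWS is a JSON object with one list for each field, all of the same length, 1 to 20, a row being the entries at one place: x, y, z (the shift in m), twist (a turn about the tool's z in rad); each row shifts and turns the commanded pose from where the row before left it, along the tool's axes as they then stand; what a row does not reach is not made up. A row lasts 1/10 s, in which the tool goes at most 0.05 m and 0.15 rad, less where a joint would pass 70% of its speed; a pose out of reach is approached as far as the arm can. OPENING is the finger opening in m, set as the command begins (- or left out keeps the last). The fingers move at their own pace and stop on an object; FORCE is the grip in N (left out, the last holds). Time passes only in rows, so rows that do not move let the fingers close. It prints the time, the measured TCP pose, the force, the opening and the grip force at its end. Input that does not fit is refused with a message, and nothing moves.
- r.state(): the state, without advancing time (a new reading comes with each control period).
- r.grab_frame(name): name is "scene" or "side" or "wrist"; returns the picture (400x640x3 uint8, blue, green, red); there is no depth.
- r.camera_model(name): a dict with "fx", "fy", "cx", "cy" (pixels), "rvec" (rotation vector, rad) and "tvec" (3), from world to camera coordinates, as OpenCV has them. Camera axes: x right, y down, z forward; pixel columns grow to the right and rows downward; lengths in m; the calibration is good to about 2 mm. The wrist camera is an equidistant fisheye: a pixel r from the principal point sees the ray r / f radians off the axis. A picture is of the moment at which its call begins: read the wrist's pose just before it. camera_model takes no time and is no camera call; for the wrist camera it gives the pose at the moment of the call.
- r.sign_off(): hands the job in; it is judged then, once.
The state is a dict: "time_s": time; "qpos": joint angles; "joint_velocities": joint speeds; "joint_efforts": joint torques, N m; "ee_pos": TCP position; "ee_rot": TCP orientation; "wrist_force": force on the tool from outside, world axes, zero at the start; "torque": the same for the moment, N m; "finger_gap": finger opening in m; "grasp_force": force on a finger pad.
Only numpy, scipy, OpenCV 4.12 (cv2) and the standard library are available. Lean on these libraries where they do the work, as an engineer would, in place of code of your own. Each camera call takes 0.05 s, during which the arm holds its last target. There are 200 camera calls.

## Working session

There is one attempt and no reset: what is moved stays moved. The work goes in short steps, Python scripts to look and compute and a shell command to move; the robot and the scene stay as the last step left them, time stands still between calls to the robot, and variables do not carry over. Pictures are saved under pics/ and viewed, at most 10 in all, crops included, and the job is handed in when it is done.

```bash
ls; mkdir -p pics
python3 - <<'E'
from cell import r
import cv2
for n in("scene","side"):
    cv2.imwrite(f"pics/{n}0.png",r.grab_frame(n))
    print(n,r.camera_model(n))
s=r.state();print(s)
E
```

```text
cell.py
nudge.py
pics
scene {'fx': 418.4869920413051, 'fy': 418.4869920413051, 'cx': 318.4415308894651, 'cy': 200.46525731271115, 'rvec': array([ 1.1146389 , -2.3705823 ,  0.97429909]), 'tvec': array([0.36342878, 0.47723241, 0.47747817])}
side {'fx': 474.3147591648221, 'fy': 474.3147591648221, 'cx': 316.2391110440103, 'cy': 211.18054321598729, 'rvec': array([ 0.11412991,  2.67471474, -1.60906306]), 'tvec': array([0.68063134, 0.06635181, 0.84355654])}
{'time_s': 0.1, 'qpos': array([-1.47450522e+00,  2.07321921e-01,  1.54278028e+00, -1.16992312e-05,
        1.39349672e+00, -1.50477723e-01]), 'joint_velocities': array([ 0.00111084, -0.00091355, -0.00238507,  0.0008502 , -0.00031843,
       -0.00027608]), 'joint_efforts': array([-4.75709021e-04, -3.71862888e+01, -2.82293540e+01,  7.01421197e-02,
        3.11992632e-02, -4.95087193e-05]), 'ee_pos': array([ 0.14040427, -0.55705593,  0.30162864]), 'ee_rot': array([[ 9.69706289e-01,  2.44273763e-01, -2.04348879e-04],
       [ 2.44273678e-01, -9.69704278e-01,  1.99585688e-03],
       [ 2.89377488e-04, -1.98531202e-03, -9.99997987e-01]]), 'wrist_force': array([ 0.17673686, -0.71074622, -0.40709333]), 'torque': array([-0.00459192,  0.0312341 , -0.02970121]), 'grasp_force': 0.0, 'finger_gap': 0.0944428664848501}
```

View pics/scene0.png

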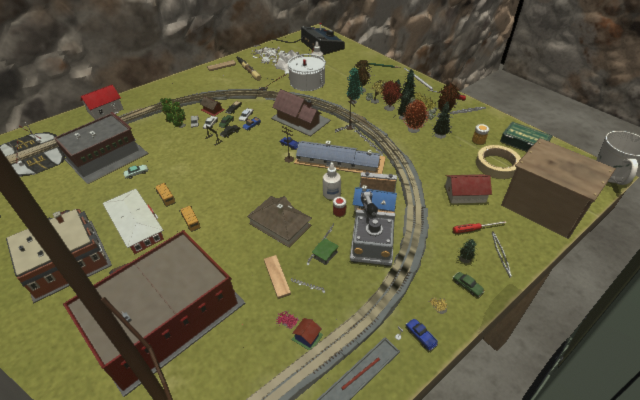

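View pics/side0.png

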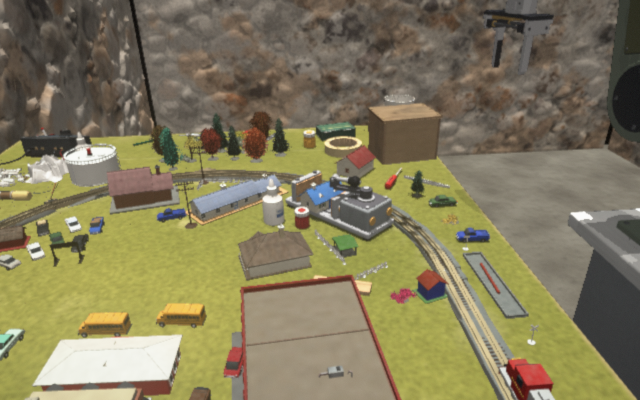

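The clamp is at (373,225) in scene and (345,205) in side, with the bottle, jar and strip on its left. I'll enlarge both.

```bash
python3 - <<'E'
import cv2,numpy as np
a=cv2.imread("pics/scene0.png")[160:275,310:440]
b=cv2.imread("pics/side0.png")[160:250,255:405]
cv2.imwrite("pics/c0.png",np.hstack([cv2.resize(a,(400,354),interpolation=2),cv2.resize(b,(400,354)[:1]+(240,),interpolation=2) if 0 else cv2.copyMakeBorder(cv2.resize(b,(400,240),interpolation=2),0,114,0,0,0)]))
E
cat > h.py <<'E'
import numpy as np,cv2
from cell import r
def ray(n,u,v,cm=None):
    c=cm or r.camera_model(n);R=cv2.Rodrigues(np.array(c['rvec']))[0];t=np.array(c['tvec'])
    x=(u-c['cx'])/c['fx'];y=(v-c['cy'])/c['fy']
    if n=='wrist':
        th=np.hypot(x,y);d=np.array([x/th*np.sin(th),y/th*np.sin(th),np.cos(th)]) if th>1e-9 else np.array([0,0,1.])
    else: d=np.array([x,y,1.])
    d=R.T@d;return -R.T@t,d/np.linalg.norm(d)
def plane(n,u,v,z,cm=None):
    o,d=ray(n,u,v,cm);return o+d*(z-o[2])/d[2]
def tri(*rays):
    A=0;b=0
    for o,d in rays:
        P=np.eye(3)-np.outer(d,d);A=A+P;b=b+P@o
    p=np.linalg.solve(A,b)
    return p,[float(np.linalg.norm((np.eye(3)-np.outer(d,d))@(p-o))) for o,d in rays]
E
```

```text
(no output)
```

View pics/c0.png

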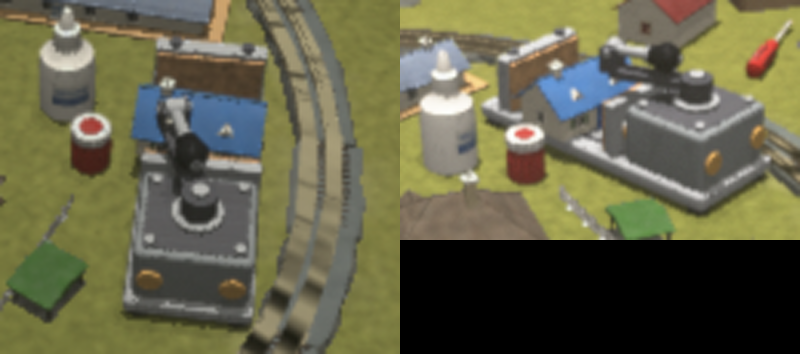

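Crop: the spindle cap is at scene (375,221) and side (366,191). The black ball, folded over the arm, is at scene (373,210) and side (354,181). The arm end is at scene (367,194) and side (334,181). The fence is beyond the blue roof.

Run:
```python
from h import *
np.set_printoptions(precision=4,suppress=True)
P={'hub':((375,221),(366.4,190.7)),'ball':((373,209.7),(354,180.6)),'hinge':((366.9,193.5),(333.7,181.4))}
for k,(a,b) in P.items():
    p=tri(ray('scene',*a),ray('side',*b));print(k,p)
print('ball@95',plane('scene',373,209.7,.095),plane('side',354,180.6,.095))
# housing/bed corners on scene: bed front corners at z~.017, fence top ends
f=lambda x,y:(310+x/3.077,160+y/3.077)
for n,x,y,z in(('bedFL',126,305,.017),('bedFR',250,315,.017),('topNL',136,247,.063),('topNR',252,258,.063),('topFL',145,172,.063),('topFR',258,178,.063)):
    print(n,plane('scene',*f(x,y),z)[:2])
print(cv2.Rodrigues(r.camera_model('wrist')['rvec'])[0], {k:v for k,v in r.camera_model('wrist').items()})
```

```text
hub (array([ 0.5772, -0.1445,  0.0811]), [0.0038768212233285136, 0.0038768212233284355])
ball (array([ 0.5968, -0.1566,  0.0944]), [8.651782211806748e-05, 8.651782211782858e-05])
hinge (array([ 0.6363, -0.1793,  0.0886]), [0.004521163123467264, 0.004521163123467164])
ball@95 [ 0.5964 -0.1561  0.095 ] [ 0.597  -0.1555  0.095 ]
bedFL [ 0.5776 -0.0851]
bedFR [ 0.5213 -0.14  ]
topNL [ 0.582  -0.0952]
topNR [ 0.5297 -0.1438]
topFL [ 0.6251 -0.143 ]
topFR [ 0.5738 -0.1954]
[[ 0.2439 -0.9698 -0.0019]
 [-0.9444 -0.238   0.2268]
 [-0.2204 -0.0535 -0.9739]] {'fx': 309.70691628693146, 'fy': 309.70691628693146, 'cx': 318.9137049694537, 'cy': 202.80439492385156, 'rvec': array([-2.3306,  1.8166,  0.211 ]), 'tvec': array([-0.5743, -0.0228,  0.3897])}
```

```bash
python3 nudge.py '{"x": [0.033, 0.034, 0.034, 0.034, 0.034, 0.034, 0.034, 0.034, 0.034, 0.034, 0.034, 0.034, 0.034, 0.034, 0.034, 0.034], "y": [-0.017, -0.0175, -0.0175, -0.0175, -0.0175, -0.0175, -0.0175, -0.0175, -0.0175, -0.0175, -0.0175, -0.0175, -0.0175, -0.0175, -0.0175, -0.0175], "z": [0, 0, 0, 0, 0, 0, 0, 0, 0, 0, 0, 0, 0, 0, 0, 0], "twist": [0, 0, 0, 0, 0, 0, 0, 0, 0, 0, 0, 0, 0, 0, 0, 0]}' && python3 nudge.py '{"x": [0, 0, 0, 0, 0, 0, 0, 0, 0, 0, 0, 0, 0, 0, 0, 0, 0, 0], "y": [0, 0, 0, 0, 0, 0, 0, 0, 0, 0, 0, 0, 0, 0, 0, 0, 0, 0], "z": [0, 0, 0, 0, 0, 0, 0, 0, 0, 0, 0, 0, 0, 0, 0, 0, 0, 0], "twist": [-0.15, -0.15, -0.15, -0.15, -0.15, -0.15, -0.15, -0.15, -0.15, -0.15, -0.15, -0.15, -0.15, -0.15, -0.15, -0.11, 0, 0]}'
python3 - <<'E'
from h import *
import pickle
cm=r.camera_model('wrist');im=r.grab_frame('wrist');cv2.imwrite('pics/w1.png',im);pickle.dump(cm,open('w1.pkl','wb'))
print(r.state()['qpos'],r.state()['ee_rot'])
E
```

```text
time_s: 1.7
ee_pos: [0.5995, -0.1526, 0.302]
ee_rot: [[0.97, 0.244, -0.001], [0.244, -0.97, 0.0], [-0.001, -0.001, -1.0]]
wrist_force: [-0.5, -0.9, 0.2]
finger_gap: 0.094
grasp_force: 0.0
time_s: 3.5
ee_pos: [0.5985, -0.1538, 0.3022]
ee_rot: [[-0.859, 0.512, -0.001], [0.512, 0.859, 0.0], [0.001, -0.0, -1.0]]
wrist_force: [-0.0, 0.7, -0.7]
finger_gap: 0.0939
grasp_force: 0.0
[-3.91467398e-01  2.97433553e-01  1.42987217e+00  5.81542797e-05
  1.41500181e+00 -1.42555176e+00] [[-8.59389686e-01  5.11320799e-01 -6.38872783e-04]
 [ 5.11320697e-01  8.59389922e-01  3.25860057e-04]
 [ 7.15659856e-04 -4.66281049e-05 -9.99999743e-01]]
```

View pics/w1.png

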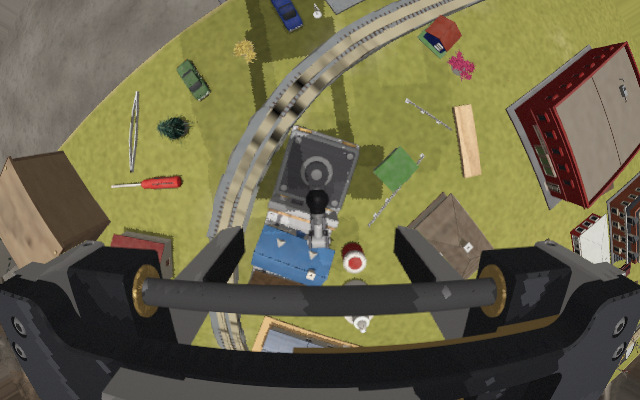

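The wrist view shows the clamp: spindle cap about (317,172), ball about (318,201), hinge about (319,238). I'll enlarge it for exact pixels.

Run:
```python
from h import *
import pickle
im=cv2.imread('pics/w1.png')[120:290,240:380]
cv2.imwrite('pics/w1c.png',cv2.resize(im,None,fx=3.5,fy=3.5,interpolation=cv2.INTER_CUBIC))
```

```text
(no output)
```

View pics/w1c.png

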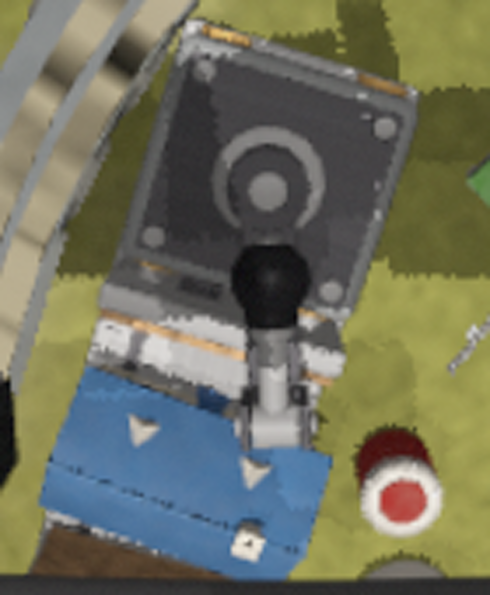

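Crop: ring centre → (316.9,171.4), cap (316.3,174.3), ball (317.1,200.9), hinge (318.6,232.3). The housing's corner screws are clear too.

Run:
```python
from h import *
import pickle
np.set_printoptions(precision=4,suppress=True)
cm=pickle.load(open('w1.pkl','rb'))
f=lambda x,y:(240+(x+.5)/3.5-.5,120+(y+.5)/3.5-.5)
W=lambda x,y,z:plane('wrist',*f(x,y),z,cm)[:2]
print('ball',tri(ray('wrist',*f(270,283),cm),ray('scene',373,209.7),ray('side',354,180.6)),W(270,283,.095))
print('ring',W(269,180,.064));sc=[W(*q,.064) for q in((205,68),(385,127),(153,237),(332,291))]
print('screws',sc,'mean',np.mean(sc,0));d=(sc[2]+sc[3]-sc[0]-sc[1]);print('clampx deg',np.degrees(np.arctan2(d[1],d[0])))
h=W(275,393,.095);print('hinge',h,tri(ray('wrist',*f(275,393),cm),ray('scene',366.9,193.5),ray('side',333.7,181.4)))
for c in (W(269,180,.064),W(267,190,.085)):
    v=h-c;print(c,np.linalg.norm(v),np.degrees(np.arctan2(v[1],v[0])))
b=W(270,283,.095);v=h-b;print('h-b',np.linalg.norm(v),np.degrees(np.arctan2(v[1],v[0])))
# cottage roof and fence
print('tool x deg',np.degrees(np.arctan2(.5113,-.8594)))
```

```text
ball (array([ 0.5971, -0.156 ,  0.0948]), [0.000693328525838861, 0.0006026472721012808, 0.00011433516116826674]) [ 0.5977 -0.1557]
ring [ 0.5765 -0.1436]
screws [array([ 0.5382, -0.1426]), array([ 0.5803, -0.1059]), array([ 0.5733, -0.1825]), array([ 0.6153, -0.1446])] mean [ 0.5768 -0.1439]
clampx deg -48.21802137893427
hinge [ 0.6256 -0.1708] (array([ 0.6324, -0.174 ,  0.091 ]), [0.005960886525336784, 0.007235522708452106, 0.004017935902121499])
[ 0.5765 -0.1436] 0.05610381969468553 -28.939350312528365
[ 0.5764 -0.144 ] 0.055978229152118565 -28.529102340347073
h-b 0.03169198964137717 -28.3602724218667
tool x deg 149.2494717303756
```

```bash
python3 nudge.py '{"x": [0, 0, 0, 0, 0, 0, 0], "y": [-0.0023, 0, 0, 0, 0, 0, 0], "z": [0.02, 0.03, 0.03, 0.03, 0.011, 0, 0], "twist": [-0.018, 0, 0, 0, 0, 0, 0]}' .05 15 && python3 nudge.py '{"x": [0, 0, 0, 0, 0, 0], "y": [0, 0, 0, 0, 0, 0], "z": [0, 0, 0, 0, 0, 0], "twist": [0, 0, 0, 0, 0, 0]}' .012 15
```

```text
time_s: 4.25
ee_pos: [0.5983, -0.1562, 0.1828]
ee_rot: [[-0.869, 0.494, 0.002], [0.494, 0.869, -0.001], [-0.002, 0.0, -1.0]]
wrist_force: [0.2, -0.7, 1.2]
finger_gap: 0.0501
grasp_force: 0.0
time_s: 4.85
ee_pos: [0.5979, -0.1559, 0.1823]
ee_rot: [[-0.869, 0.494, 0.001], [0.494, 0.869, -0.0], [-0.001, 0.0, -1.0]]
wrist_force: [-0.2, 0.4, 2.5]
finger_gap: 0.0203
grasp_force: 15.0
```

```bash
python3 nudge.py '{"x": [-0.0006, -0.0019, -0.0031, -0.0042, 0], "y": [0, 0, 0, 0, 0], "z": [-0.0073, -0.0071, -0.0066, -0.006, 0], "twist": [0, 0, 0, 0, 0]}' && python3 nudge.py '{"x": [-0.0052, -0.006, -0.0066, -0.0071, -0.0073, -0.0015, -0.001, 0, 0], "y": [0, 0, 0, 0, 0, 0, 0, 0, 0], "z": [-0.0052, -0.0042, -0.0031, -0.0019, -0.0006, 0, 0, 0, 0], "twist": [0, 0, 0, 0, 0, 0, 0, 0, 0]}'
```

```text
time_s: 5.35
ee_pos: [0.6059, -0.1604, 0.2095]
ee_rot: [[-0.869, 0.494, -0.002], [0.494, 0.869, 0.001], [0.002, 0.0, -1.0]]
wrist_force: [-3.5, 3.7, 2.3]
finger_gap: 0.0206
grasp_force: 15.0
time_s: 6.25
ee_pos: [0.6362, -0.178, 0.2237]
ee_rot: [[-0.869, 0.494, 0.0], [0.494, 0.869, -0.0], [-0.0, -0.0, -1.0]]
wrist_force: [-0.3, -0.4, 0.1]
finger_gap: 0.0123
grasp_force: 0.0
```

The grip slipped off the ball, so I'm looking.

Run:
```python
from h import *
import pickle
cm=r.camera_model('wrist');w=r.grab_frame('wrist');a=r.grab_frame('scene');b=r.grab_frame('side')
cv2.imwrite('pics/w2f.png',w);cv2.imwrite('pics/s2f.png',a);cv2.imwrite('pics/d2f.png',b);pickle.dump(cm,open('w2.pkl','wb'))
z=lambda i,x,y:cv2.resize(i[y:y+100,x:x+130],(390,300),interpolation=cv2.INTER_CUBIC)
out=np.vstack([np.hstack([z(a,310,130),z(b,290,130)]),np.hstack([z(w,255,110),z(w,255,190)])])
cv2.imwrite('pics/c2.png',out)
```

```text
(no output)
```

View pics/c2.png

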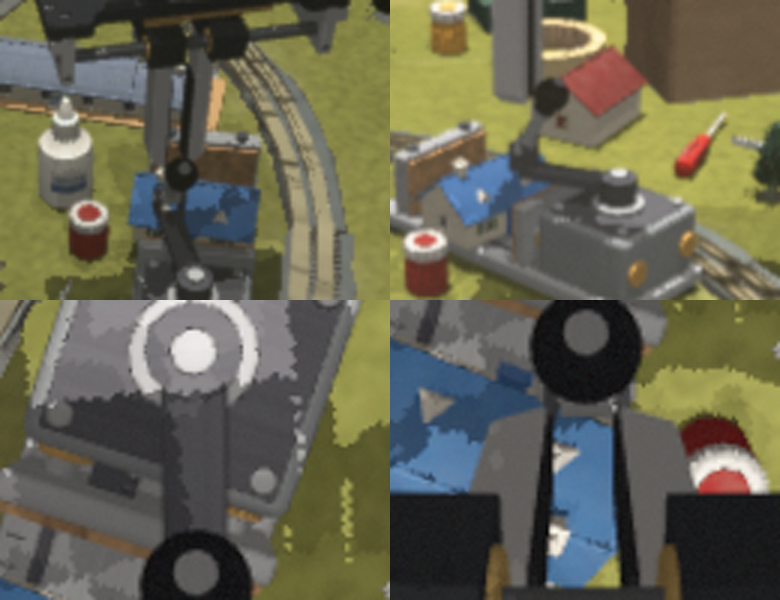

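The handle is up to roughly 65°. The ball is at scene (370.7,188), side (343.3,162.3), wrist (320,206.7); the fingers are beyond it.

Run:
```python
from h import *
import pickle
np.set_printoptions(precision=4,suppress=True)
cm=pickle.load(open('w2.pkl','rb'))
p,e=tri(ray('wrist',320,206.7,cm),ray('scene',370.7,188),ray('side',343.3,162.3));print(p,e)
s=np.array([.5768,-.1438]);v=p[:2]-s;rr=np.linalg.norm(v);print('radius',rr,'dir',np.degrees(np.arctan2(v[1],v[0])),'fold',np.degrees(np.arctan2(p[2]-.095,.065-rr)))
t=r.state();d=p-t['ee_pos'];print('ball in tool',t['ee_rot'].T@d,t['ee_pos'],np.degrees(np.arctan2(*t['ee_rot'][1::-1,0])))
hub=plane('wrist',255+193/3,110+50/3,.085,cm);print('hub',hub)
```

```text
[ 0.6173 -0.1669  0.1299] [0.000540325270867372, 0.000929459883165117, 0.001332649647237663]
radius 0.0466671066912785 dir -29.670636057625227 fold 62.25813952402569
ball in tool [0.0217 0.0002 0.0938] [ 0.6361 -0.1778  0.2237] 150.3906981771874
hub [ 0.5769 -0.144   0.085 ]
```

```bash
python3 nudge.py '{"x": [0, 0, 0.011, 0.0107, 0, 0, 0], "y": [0, 0, 0, 0, 0, 0, 0], "z": [0, -0.01, 0, 0.01, 0.016, 0, 0], "twist": [0, 0, 0, 0, 0, 0, 0]}' .05 35 && python3 nudge.py '{"x": [0, 0, 0, 0, 0], "y": [0, 0, 0, 0, 0], "z": [0, 0, 0, 0, 0], "twist": [0, 0, 0, 0, 0]}' .012 35
```

```text
time_s: 7.1
ee_pos: [0.6173, -0.1672, 0.2069]
ee_rot: [[-0.869, 0.494, -0.001], [0.494, 0.869, 0.0], [0.001, -0.0, -1.0]]
wrist_force: [0.2, 0.4, 0.2]
finger_gap: 0.0499
grasp_force: 0.0
time_s: 7.6
ee_pos: [0.6177, -0.1671, 0.208]
ee_rot: [[-0.869, 0.494, 0.001], [0.494, 0.869, 0.0], [-0.001, 0.001, -1.0]]
wrist_force: [0.6, -0.1, 0.9]
finger_gap: 0.0201
grasp_force: 35.0
```

```bash
python3 nudge.py '{"x": [-0.0034, -0.0034, -0.0033, -0.0033, -0.0033, 0], "y": [0, 0, 0, 0, 0, 0], "z": [-0.0015, -0.0013, -0.001, -0.0006, -0.0004, 0], "twist": [0, 0, 0, 0, 0, 0]}' && python3 nudge.py '{"x": [-0.0025, -0.001, -0.001, 0], "y": [0, 0, 0, 0], "z": [0, 0, 0, 0], "twist": [0, 0, 0, 0]}'
```

```text
time_s: 8.2
ee_pos: [0.6307, -0.1744, 0.2112]
ee_rot: [[-0.87, 0.494, -0.005], [0.494, 0.87, 0.003], [0.006, 0.0, -1.0]]
wrist_force: [-3.7, 2.6, -0.2]
finger_gap: 0.0201
grasp_force: 35.0
time_s: 8.6
ee_pos: [0.6346, -0.1765, 0.2113]
ee_rot: [[-0.87, 0.494, -0.004], [0.494, 0.87, 0.003], [0.005, 0.0, -1.0]]
wrist_force: [-3.9, 3.2, -0.1]
finger_gap: 0.0207
grasp_force: 35.0
```

```bash
python3 nudge.py '{"x": [-0.0015, -0.0015, 0], "y": [0, 0, 0], "z": [-0.001, -0.001, 0], "twist": [0, 0, 0]}'
python3 - <<'E'
from h import *
import pickle
cm=r.camera_model('wrist');t=r.state();w=r.grab_frame('wrist');a=r.grab_frame('scene');b=r.grab_frame('side')
cv2.imwrite('pics/s3f.png',a);cv2.imwrite('pics/d3f.png',b);pickle.dump(cm,open('w3.pkl','wb'))
z=lambda i,x,y:cv2.resize(i[y:y+100,x:x+130],(390,300),interpolation=cv2.INTER_CUBIC)
cv2.imwrite('pics/c3.png',np.vstack([np.hstack([z(a,310,130),z(b,270,130)]),np.hstack([z(w,255,110),z(w,255,190)])]))
E
```

```text
time_s: 8.9
ee_pos: [0.6366, -0.1779, 0.2117]
ee_rot: [[-0.87, 0.494, -0.006], [0.494, 0.87, 0.003], [0.007, -0.0, -1.0]]
wrist_force: [-3.3, 3.9, -5.6]
finger_gap: 0.0202
grasp_force: 35.0
```

View pics/c3.png

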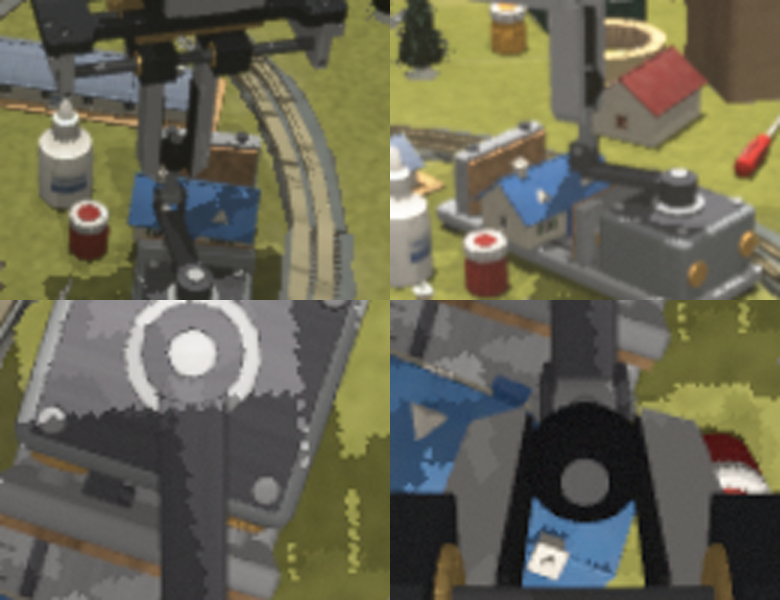

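The stem stands about vertical in side (590,130), and the ball is at wrist (320,251).

Run:
```python
from h import *
import pickle
np.set_printoptions(precision=4,suppress=True)
cm=pickle.load(open('w3.pkl','rb'))
s=np.array([.5768,-.1439])
for z in(.135,.137):
    p=plane('wrist',320,251,z,cm);v=p[:2]-s;print(p,np.linalg.norm(v),np.degrees(np.arctan2(v[1],v[0])))
t=r.state();print(t['ee_rot'].T@(p-t['ee_pos']))
# top of ball spot height:(the grey disc is the ball's top, z .148)
p=plane('wrist',320,251,.148,cm);print(p,np.linalg.norm(p[:2]-s))
```

```text
[ 0.6359 -0.1769  0.135 ] 0.06764444954306528 -29.15188809488041
[ 0.6352 -0.1765  0.137 ] 0.06684997678317335 -29.15259532962223
[0.0014 0.0006 0.0748]
[ 0.6314 -0.1743  0.148 ] 0.06248037680088211
```

```bash
python3 nudge.py '{"x": [0, 0, 0.002, 0.0018, 0, 0], "y": [0, 0, 0, 0.0004, 0, 0], "z": [0, 0, 0, 0, 0, 0], "twist": [0, 0, 0, 0, 0, 0]}' .028 30; python3 -c "
from h import *
t=r.state();print(t['ee_pos'],t['qpos'],np.degrees(np.arctan2(t['ee_rot'][1,0],t['ee_rot'][0,0])))
s=np.array([.5768,-.1439]);print((t['ee_rot'].T@(np.r_[s,.215]-t['ee_pos'])))"
```

```text
time_s: 9.65
ee_pos: [0.6354, -0.177, 0.2148]
ee_rot: [[-0.869, 0.494, 0.001], [0.494, 0.869, -0.0], [-0.001, -0.0, -1.0]]
wrist_force: [1.4, -1.2, 0.0]
finger_gap: 0.0278
grasp_force: 0.0
[ 0.63543794 -0.17698463  0.21480273] [-4.02649841e-01  4.57811241e-01  1.39939173e+00 -1.24578953e-04
  1.28355743e+00 -1.45664030e+00] 150.3912247933569
[ 0.06732706 -0.00020713 -0.00025385]
```

```bash
cat > chk.py <<'E'
# prints crank load, exits 1 if the tangential load exceeds the limit
import sys
from h import *
t=r.state();R=t['ee_rot'];f=R.T@t['wrist_force'];c=R.T@(np.array([.5768,-.1439,.215])-t['ee_pos'])
yaw=np.arctan2(R[1,0],R[0,0])
print('t %.2f F_tool %s spindle in tool %s yaw %.3f q6 %.2f gap %.4f'%(t['time_s'],f.round(1),c.round(4),yaw,t['qpos'][5],t['finger_gap']))
sys.exit(abs(f[1])>float(sys.argv[1]))
E
python3 nudge.py '{"x": [0.0018, 0, 0], "y": [0, 0, 0], "z": [0, 0, 0], "twist": [0, 0, 0]}' .0235 30 >/dev/null; python3 chk.py 4 && python3 nudge.py '{"x": [0.0003, 0.0003, 0.0003, 0.0003, 0.0003, 0.0003], "y": [-0.0065, -0.0065, -0.0065, -0.0065, -0.0065, -0.0065], "z": [0, 0, 0, 0, 0, 0], "twist": [0.1, 0.1, 0.1, 0.1, 0.1, 0.1]}' >/dev/null; python3 chk.py 5
```

```text
t 9.95 F_tool [-0.5  0.6  1.2] spindle in tool [ 0.0653 -0.0002 -0.0006] yaw 2.625 q6 -1.46 gap 0.0235
t 9.95 F_tool [-0.5  0.6  1.2] spindle in tool [ 0.0653 -0.0002 -0.0006] yaw 2.625 q6 -1.46 gap 0.0235False
False
```

```bash
sed -i 's/sys.exit(\(.*\))$/sys.exit(int(\1))/' chk.py
python3 nudge.py '{"x": [0.0003, 0.0003, 0.0003, 0.0003, 0.0003, 0.0003], "y": [-0.0065, -0.0065, -0.0065, -0.0065, -0.0065, -0.0065], "z": [0, 0, 0, 0, 0, 0], "twist": [0.1, 0.1, 0.1, 0.1, 0.1, 0.1]}' >/dev/null; python3 chk.py 5 && python3 nudge.py '{"x": [0.0003, 0.0003, 0.0003, 0.0003, 0.0003, 0.0003], "y": [-0.0065, -0.0065, -0.0065, -0.0065, -0.0065, -0.0065], "z": [0, 0, 0, 0, 0, 0], "twist": [0.1, 0.1, 0.1, 0.1, 0.1, 0.1]}' >/dev/null; python3 chk.py 5
```

```text
t 10.55 F_tool [-0.7  1.1  0.6] spindle in tool [ 0.0654 -0.0012 -0.0005] yaw 2.021 q6 -0.91 gap 0.0234
t 11.15 F_tool [0.2 1.7 1.5] spindle in tool [ 0.0654 -0.0013 -0.0004] yaw 1.421 q6 -0.34 gap 0.0239
```

```bash
python3 nudge.py '{"x": [0.0003, 0.0003, 0.0003, 0.0003, 0.0003, 0.0003], "y": [-0.0065, -0.0065, -0.0065, -0.0065, -0.0065, -0.0065], "z": [0, 0, 0, 0, 0, 0], "twist": [0.1, 0.1, 0.1, 0.1, 0.1, 0.1]}' >/dev/null; python3 chk.py 4 && python3 nudge.py '{"x": [0.0003, 0.0003, 0.0003, 0.0003, 0.0003, 0.0003], "y": [-0.0065, -0.0065, -0.0065, -0.0065, -0.0065, -0.0065], "z": [0, 0, 0, 0, 0, 0], "twist": [0.1, 0.1, 0.1, 0.1, 0.1, 0.1]}' >/dev/null; python3 chk.py 4
python3 - <<'E'
from h import *
a=r.grab_frame('scene');b=r.grab_frame('side');w=r.grab_frame('wrist')
z=lambda i,x,y:cv2.resize(i[y:y+100,x:x+130],(390,300),interpolation=cv2.INTER_CUBIC)
cv2.imwrite('pics/c4.png',np.vstack([np.hstack([z(a,310,160),z(b,270,150)]),cv2.resize(w[100:300,160:480],(780,488))[:300]]))
cv2.imwrite('pics/w4.png',w)
E
```

```text
t 11.75 F_tool [-0.3  2.4  1.5] spindle in tool [ 0.0652 -0.0013 -0.0004] yaw 0.820 q6 0.25 gap 0.0238
t 12.35 F_tool [0.  1.8 1.9] spindle in tool [ 0.065  -0.0012 -0.0005] yaw 0.221 q6 0.89 gap 0.0236
```

View pics/c4.png

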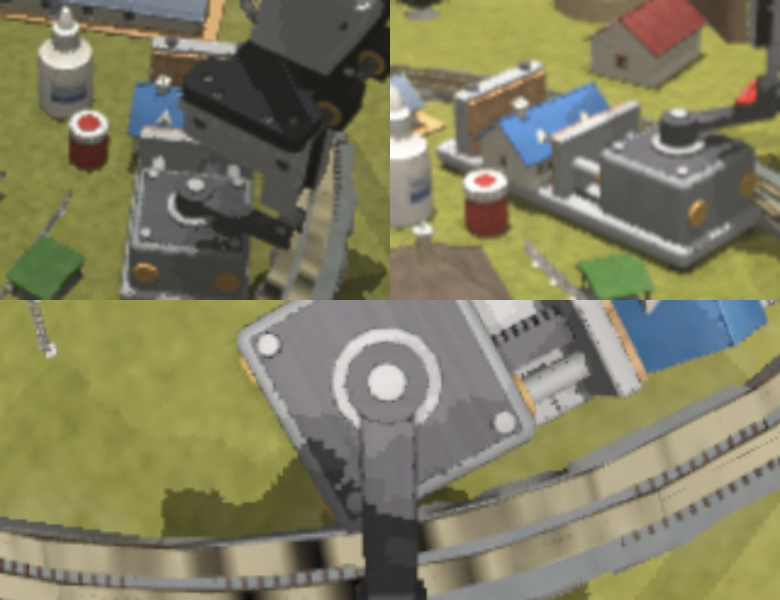

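Side crop: the jaw now touches the cottage, whose roof's far edge is still some mm short of the fence. I'll estimate the remaining gap.

Run:
```python
from h import *
np.set_printoptions(precision=4,suppress=True)
s=np.array([.5768,-.1439]);a=np.radians(-48.2);ex=np.array([np.cos(a),np.sin(a)]);ey=np.array([-ex[1],ex[0]])
c=lambda p:(np.array([(p[:2]-s)@ex,(p[:2]-s)@ey]),p[2])
print('jaw corner',c(plane('wrist',423.8,255.1,.060)))
print('fence corner',c(tri(ray('scene',361,177.3),ray('side',296,184))[0]), c(tri(ray('scene',360.7,175),ray('side',292.3,182.3))[0]))
S=lambda x,y:(270+(x-390)/3,150+y/3);Q=lambda x,y:(310+x/3,160+y/3)
print('jaw side cam near corner',c(plane('side',*S(555,140),.060)),c(plane('side',*S(637,104),.060)))
```

```text
jaw corner (array([ 0.0312, -0.1316]), np.float64(0.06))
fence corner (array([0.1518, 0.0389]), np.float64(0.05990529908734168)) (array([0.1602, 0.0404]), np.float64(0.06076990511133864))
jaw side cam near corner (array([0.0651, 0.043 ]), np.float64(0.06000000000000005)) (array([ 0.0612, -0.0346]), np.float64(0.06000000000000005))
```

```bash
python3 -c "
from h import *
s=np.array([.5768,-.1439]);a=np.radians(-48.2);p=plane('wrist',423.8,132,.06)[:2]-s
print(p@[np.cos(a),np.sin(a)],p@[-np.sin(a),np.cos(a)])"
python3 nudge.py '{"x": [0.0003, 0.0003, 0.0003, 0.0003, 0.0003, 0.0003, 0.0003, 0.0003], "y": [-0.0065, -0.0065, -0.0065, -0.0065, -0.0065, -0.0065, -0.0065, -0.0065], "z": [0, 0, 0, 0, 0, 0, 0, 0], "twist": [0.1, 0.1, 0.1, 0.1, 0.1, 0.1, 0.1, 0.1]}' >/dev/null; python3 chk.py 4 && python3 nudge.py '{"x": [0.0003, 0.0003, 0.0003, 0.0003, 0.0003, 0.0003, 0.0003, 0], "y": [-0.0065, -0.0065, -0.0065, -0.0065, -0.0065, -0.0065, -0.0065, 0], "z": [0, 0, 0, 0, 0, 0, 0, 0], "twist": [0.1, 0.1, 0.1, 0.1, 0.1, 0.1, 0.1, 0]}' >/dev/null; python3 chk.py 4
```

```text
0.0742850726995101 -0.03742193578036886
t 13.30 F_tool [-0.5  2.6 -0.1] spindle in tool [ 0.0646 -0.0008 -0.0005] yaw -0.577 q6 1.78 gap 0.0236
t 14.10 F_tool [-0.6 -0.4  0.4] spindle in tool [ 0.0648  0.0004 -0.0005] yaw -1.273 q6 2.54 gap 0.0238
```

```bash
python3 nudge.py '{"x": [0, 0, 0, 0, 0, 0, 0, 0, 0, 0, 0, 0], "y": [0, 0, 0, 0, 0, 0, 0, 0, 0, 0, 0, 0], "z": [0, 0, 0, 0, 0, 0, 0, 0, 0, 0, 0, 0], "twist": [0, 0, -0.15, -0.15, -0.15, -0.15, -0.15, -0.15, -0.15, -0.15, -0.15, -0.15]}' .06 30 >/dev/null; python3 nudge.py '{"x": [0, 0, 0, 0, 0, 0, 0, 0, 0, 0, 0, 0, 0], "y": [0, 0, 0, 0, 0, 0, 0, 0, 0, 0, 0, 0, 0], "z": [0, 0, 0, 0, 0, 0, 0, 0, 0, 0, 0, 0, 0], "twist": [-0.15, -0.15, -0.15, -0.15, -0.15, -0.15, -0.15, -0.15, -0.15, -0.15, -0.1416, 0, 0]}'>/dev/null;python3 chk.py 4
python3 - <<'E'
from h import *
a=r.grab_frame('scene');b=r.grab_frame('side');w=r.grab_frame('wrist')
z=lambda i,x,y:cv2.resize(i[y:y+100,x:x+130],(390,300),interpolation=cv2.INTER_CUBIC)
cv2.imwrite('pics/c5.png',np.vstack([np.hstack([z(a,310,160),z(b,270,150)]),cv2.resize(w[130:290,215:423],(390,300)).repeat(1,1) if 0 else np.hstack([cv2.resize(w[130:290,215:423],(390,300)),cv2.resize(w[0:160,215:423],(390,300))])]))
E
```

```text
t 16.60 F_tool [ 0.1 -0.5 -0.1] spindle in tool [-0.0648  0.0003 -0.0005] yaw 1.864 q6 -0.59 gap 0.0599
```

View pics/c5.png

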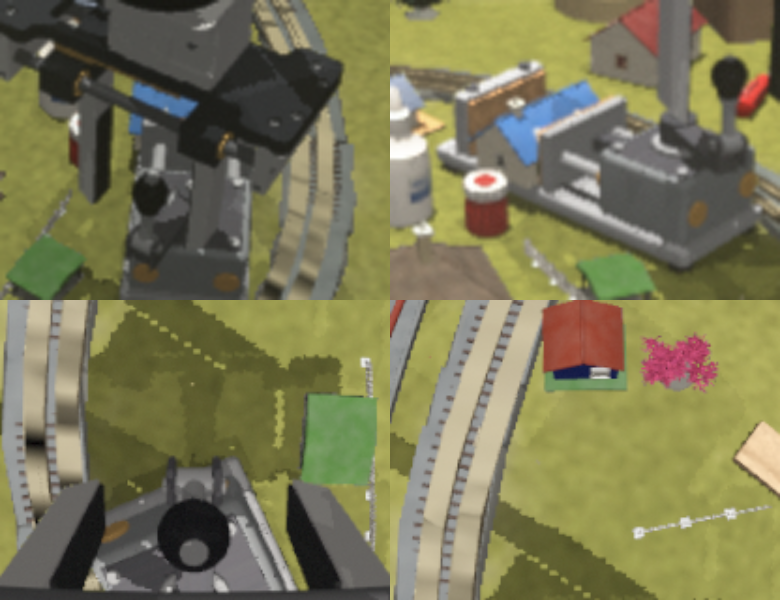

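Handle upright in side (730,110), ball centred between the open fingers, and the cottage nearing the fence. Re-cage and continue more slowly.

```bash
python3 nudge.py '{"x": [0, 0, 0, 0], "y": [0, 0, 0, 0], "z": [0, 0, 0, 0], "twist": [0, 0, 0, 0]}' .0235 30 >/dev/null; python3 chk.py 4 && python3 nudge.py '{"x": [-0.0001, -0.0001, -0.0001, -0.0001, -0.0001, -0.0001, -0.0001, -0.0001, -0.0001, -0.0001], "y": [0.0039, 0.0039, 0.0039, 0.0039, 0.0039, 0.0039, 0.0039, 0.0039, 0.0039, 0.0039], "z": [0, 0, 0, 0, 0, 0, 0, 0, 0, 0], "twist": [0.06, 0.06, 0.06, 0.06, 0.06, 0.06, 0.06, 0.06, 0.06, 0.06]}' >/dev/null; python3 chk.py 4 && python3 nudge.py '{"x": [-0.0001, -0.0001, 0, -0.0001, 0], "y": [0.0026, 0.0026, 0.0026, 0.0026, 0.0026], "z": [0, 0, 0, 0, 0], "twist": [0.04, 0.04, 0.04, 0.04, 0.04]}' >/dev/null; python3 chk.py 3.5 && python3 nudge.py '{"x": [-0.0001, -0.0001, 0, -0.0001, 0], "y": [0.0026, 0.0026, 0.0026, 0.0026, 0.0026], "z": [0, 0, 0, 0, 0], "twist": [0.04, 0.04, 0.04, 0.04, 0.04]}' >/dev/null; python3 chk.py 3.5
```

```text
t 17.15 F_tool [ 0.3 -0.6 -0.3] spindle in tool [-0.0649  0.0001 -0.0006] yaw 1.866 q6 -0.59 gap 0.0314
t 18.15 F_tool [-0.6 -1.8 -0.7] spindle in tool [-0.065   0.0008 -0.0007] yaw 1.264 q6 0.03 gap 0.0237
t 18.65 F_tool [-0.7 -1.8 -1.3] spindle in tool [-0.065   0.0008 -0.0007] yaw 1.065 q6 0.22 gap 0.0237
t 19.15 F_tool [-0.4 -2.8 -1.3] spindle in tool [-0.065   0.0007 -0.0007] yaw 0.865 q6 0.42 gap 0.0235
```

Jaw at about 94 mm. Smaller steps from here.

```bash
python3 nudge.py '{"x": [0, 0, -0.0001], "y": [0.0016, 0.0016, 0.0016], "z": [0, 0, 0], "twist": [0.025, 0.025, 0.025]}' >/dev/null; python3 chk.py 3.2 && python3 nudge.py '{"x": [0, 0, -0.0001], "y": [0.0016, 0.0016, 0.0016], "z": [0, 0, 0], "twist": [0.025, 0.025, 0.025]}' >/dev/null; python3 chk.py 3.2 && python3 nudge.py '{"x": [0, 0, -0.0001], "y": [0.0016, 0.0016, 0.0016], "z": [0, 0, 0], "twist": [0.025, 0.025, 0.025]}' >/dev/null; python3 chk.py 3.2 && python3 nudge.py '{"x": [0, 0, -0.0001], "y": [0.0016, 0.0016, 0.0016], "z": [0, 0, 0], "twist": [0.025, 0.025, 0.025]}' >/dev/null; python3 chk.py 3.2 && python3 nudge.py '{"x": [0, 0, -0.0001], "y": [0.0016, 0.0016, 0.0016], "z": [0, 0, 0], "twist": [0.025, 0.025, 0.025]}' >/dev/null; python3 chk.py 3.2 && python3 nudge.py '{"x": [0, 0, -0.0001], "y": [0.0016, 0.0016, 0.0016], "z": [0, 0, 0], "twist": [0.025, 0.025, 0.025]}' >/dev/null; python3 chk.py 3.2
```

```text
t 19.45 F_tool [ 1.2 -2.9 -1.1] spindle in tool [-0.065   0.0004 -0.0007] yaw 0.790 q6 0.49 gap 0.0236
t 19.75 F_tool [-0.7 -5.2 -2.6] spindle in tool [-0.0649  0.001  -0.0007] yaw 0.715 q6 0.56 gap 0.0234
t 19.75 F_tool [-0.7 -5.2 -2.6] spindle in tool [-0.0649  0.001  -0.0007] yaw 0.715 q6 0.56 gap 0.0234
t 19.75 F_tool [-0.7 -5.2 -2.6] spindle in tool [-0.0649  0.001  -0.0007] yaw 0.715 q6 0.56 gap 0.0234
t 19.75 F_tool [-0.7 -5.2 -2.6] spindle in tool [-0.0649  0.001  -0.0007] yaw 0.715 q6 0.56 gap 0.0234
t 19.75 F_tool [-0.7 -5.2 -2.6] spindle in tool [-0.0649  0.001  -0.0007] yaw 0.715 q6 0.56 gap 0.0234
```

```bash
for i in 1 2; do python3 nudge.py '{"x": [0], "y": [0], "z": [0], "twist": [0]}'>/dev/null; python3 chk.py 9;done; python3 nudge.py '{"x": [0], "y": [0.0006], "z": [0], "twist": [0.009]}'>/dev/null; python3 chk.py 9; python3 nudge.py '{"x": [0], "y": [0], "z": [0], "twist": [0]}'>/dev/null; python3 chk.py 9
```

```text
t 19.85 F_tool [ 0.2 -5.2 -2.7] spindle in tool [-0.0649  0.001  -0.0007] yaw 0.715 q6 0.56 gap 0.0235
t 19.95 F_tool [-0.1 -4.9 -2.1] spindle in tool [-0.065   0.0009 -0.0007] yaw 0.716 q6 0.56 gap 0.0235
t 20.05 F_tool [-1.1 -6.6 -2.9] spindle in tool [-0.0649  0.0012 -0.0007] yaw 0.707 q6 0.57 gap 0.0233
t 20.15 F_tool [-0.8 -5.9 -3.1] spindle in tool [-0.0649  0.0011 -0.0007] yaw 0.707 q6 0.57 gap 0.0238
```

```bash
python3 nudge.py '{"x": [0, 0, 0, 0, 0, 0, 0], "y": [0, 0, 0, 0, 0, 0, 0], "z": [0, 0, -0.01, -0.03, -0.04, -0.04, -0.03], "twist": [0, 0, 0, 0, 0, 0, 0]}' .07 30; python3 nudge.py '{"x": [0.04, 0.04, 0.04, 0.03, 0], "y": [0, 0, 0, 0, 0], "z": [-0.01, 0, 0, 0, 0], "twist": [0, 0, 0, 0, 0]}'
python3 - <<'E'
from h import *
a=r.grab_frame('scene');b=r.grab_frame('side');w=r.grab_frame('wrist')
cv2.imwrite('pics/w6.png',w)
z=lambda i,x,y:cv2.resize(i[y:y+100,x:x+130],(390,300),interpolation=cv2.INTER_CUBIC)
cv2.imwrite('pics/c6.png',np.vstack([np.hstack([z(a,310,160),z(b,270,150)]),np.hstack([cv2.resize(w[130:290,215:423],(390,300)),cv2.resize(w[0:400],(390,300))])]))
E
```

```text
time_s: 20.85
ee_pos: [0.627, -0.1024, 0.3689]
ee_rot: [[0.76, 0.649, 0.006], [0.649, -0.76, -0.002], [0.003, 0.006, -1.0]]
wrist_force: [-0.5, -0.1, 0.4]
finger_gap: 0.0697
grasp_force: 0.0
time_s: 21.35
ee_pos: [0.7422, -0.0016, 0.3739]
ee_rot: [[0.758, 0.652, 0.002], [0.652, -0.758, 0.0], [0.002, 0.001, -1.0]]
wrist_force: [0.0, -0.4, 0.3]
finger_gap: 0.0703
grasp_force: 0.0
```

View pics/c6.png

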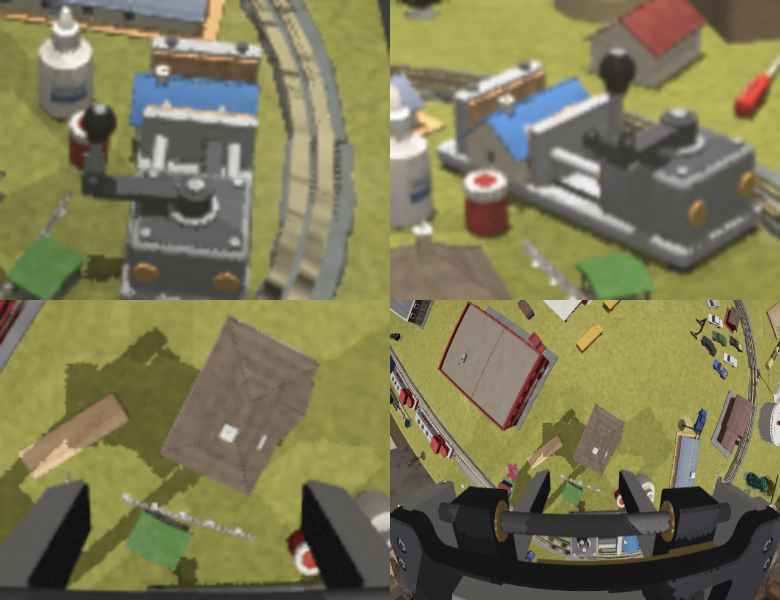

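The handle stands upright in side (617,70). The cottage sits square between jaw and fence, the bottle, jar and strip are in place, and the robot is clear.

```bash
python3 -c "
from cell import r
print(r.sign_off())"
```

```text
the job is handed in; nothing more can be done
None
```

The job is handed in: the handle is upright, I cranked clockwise to about 6 N at the ball (peak reading 6.6 N), the cottage looks flush against the fence in the last pictures, and the arm is clear with the bottle, jar and strip in place; the grip slipped off the ball once while raising the handle.

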